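# Wind the drying turntable and set it going

## Task

Wind the key of the clockwork drying turntable clockwise, a part turn at a time, letting it spring back between turns, until it is fully wound and will go no further. Then draw the stop plate straight up out of its slot so that the turntable runs, and stand the plate upright in the groove of the wooden rest. Leave the steel weight, the roll of tape and the jar where they are.

Things in the scene. Friction and masses are not known exactly. Their poses are not given: they have to be found in the camera images.
- drive: The clockwork drive, fixed to the bench: a grey cast housing 150 (x) by 330 (y) by 60 mm high; origin at the centre of its underside. Seen from its -x side, the turntable stands on its left (+y) end, the key on its right (-y) end, the stop plate between them.
- mainspring (a joint): Angle of the brass ratchet wheel under the key, in rad: grows as the key turns clockwise seen from above; 4.2 is the felt stop (fully wound); starts at 0.8 to 1.8. The wheel holds what is wound, but the key on it is sprung: the first 0.35 rad of each turn takes up its play, then it drives the wheel against 0.2 to 0.27 N m; let go, it kicks back 0.35 rad.
- key_grip (a point): The steel winding key's grip, on its upright axis at the middle of the grip: a flat bar 70 mm long (x axis of this frame), 10 mm thick (y) and 26 mm high (z), with round 26 mm ends; this point is 107 mm above the bench, the bar's top 120 mm (its round ends too). Below it a 12 mm stem on a brass ratchet wheel. Two-way symmetric. The axis is 120 mm to -y of the drive's origin.
- stop_plate: The loose aluminium stop plate, 8 mm thick (x), 50 mm wide (y), 95 mm tall (z), about 100 g; origin at the centre of its lower edge. At the start it stands 40 mm deep in the slot, its upper 55 mm out of the housing, and a steel tooth of the turntable leans lightly on it from the drive's -x side.
- slot_mouth (a point): Centre of the slot's mouth in the housing's top, 60 mm above the bench; the slot is 11 mm (x) by 54 mm (y) and 40 mm deep.
- turntable (a joint): Angle of the turntable in rad, growing counterclockwise seen from above. It is near 0 while the plate stops it and grows slowly (about 0.5 rad/s) when it runs.
- turntable_hub (a point): Centre of the top of the wooden turntable, 144 mm across, 74 mm above the bench, with small wooden knobs drying on it (tops at 100 mm) and three steel teeth that reach 105 mm from its axis, 64 to 74 mm above the bench.
- rest: The light wooden rest, fixed: a block 86 (x) by 100 (y) by 42 mm high; origin at the centre of its underside. One groove in its top takes the stop plate.
- groove (a point): Centre of the groove's floor in the rest, 12 mm above the bench; the groove is 18 mm (x) by 60 mm (y) and 30 mm deep, so the plate's width goes along y.
- weight: Bystander: tapered steel weight, 72 mm across, 75 mm high; origin under its centre. Leave it.
- tape: Bystander: roll of tape lying flat, 84 mm across, 22 mm high; origin under its centre. Leave it.
- jar: Bystander: closed jar, 60 mm across, 70 mm high; origin under its centre. Leave it.
There are look-alikes about, which are no part of the job. Several things have the shape of the stop_plate; the one meant has the colours described above.

How it is judged:
By the outcome, as a careful person would: the job done as asked, in the order asked, and still so for the second after the job is handed in, with the robot touching nothing.
It also fails if it takes over 64 s, if anything falls off the work surface, if the arm or the gripper's body presses on something with over 40 N, if the wrist force passes 120 N, or if a joint passes its speed limit or range.

## Robot

A 6-joint arm with a two-finger parallel gripper is mounted at the origin on the work surface. World frame = base frame: x ahead of the robot, y to its left, z up, the work surface at z = 0. Lengths are in m, angles in degrees, forces in N, time in s.
With the tool pointing down it reaches from about 0.4 to 0.825 m from the base axis. Payload 7 kg.
Tool frame: the origin (TCP) lies midway between the tips of the shut fingers; the grasp point (between the pads) lies 19 mm behind it (r.grip_depth is the distance from the TCP to the grasp point, in m); z points along the fingers, y is the line along which they close (so a half turn about z gives the same grasp; the last joint's range is limited). The gripper opens to 88 mm and grips with 3 to 60 N. Pads are 19 mm wide; open, the fingers measure 130 mm over their backs; the gripper's body (78 mm by 193 mm) begins 47 mm behind the grasp point.
Start: joints at [16.507, 20.546, 0.682, 0, -70.136, -16.507], TCP at [0.675, -0, 0.227] pointing down, gripper open.
Joint ranges: [-176.03, 176.03], [-82.01, 121.73], [-58.28, 71.71], [-173.87, 95.51], [-174.79, -0.11], [-173.66, 173.66]. Speed limits (degrees/s): [136.94, 136.94, 172.46, 180, 180, 180].

## Interface

Orientations are given as [roll, pitch, yaw] about the fixed x, y, z axes, in that order (R = Rz(yaw) Ry(pitch) Rx(roll)).
In Python, from plant import r, capture, close_job, search_frame, outline_of gives the robot as it stands.
- The arm moves only by the shell command python3 -m creep 'ROWS' [FORCE]. ROWS is JSON, a list of rows, each a list of 7 numbers: the finger opening in mm, from 0 to 87.6, then the shift along the world's x, y, z in units of 25 mm (1.0 is 25 mm), then the turn, a rotation vector about the world's x, y, z in degrees. In form: [[hand, x, y, z, ax, ay, az], ...]. A call has 1 to 8 rows; each row shifts and turns the commanded pose from where the row before left it; what a row does not reach is not made up. A row lasts 1/12 s, in which the tool goes at most 41.7 mm and 7.16 degrees, less where a joint would pass 70% of its speed; a pose out of reach is approached as far as the arm can. A call is refused whole if a number of a shift passes 1 or a number of a turn 7.16, either way. A call with a gripper value outside its range is refused whole. The fingers move at their own pace and stop on an object; FORCE is the grip in N (left out, the last holds). Time passes only in rows, so rows that do not move let the fingers close. It gives the time, the measured TCP pose, the force, the opening and the grip force at its end, in the units of the state.
- r.get_state(): the state, without advancing time (a new reading comes with each control period).
- capture(name): name is "scene" or "side" or "wrist"; returns a dict with "frame" (480x640x3 uint8, red, green, blue), "K" (3x3 intrinsics, pixels), "origin" and "rotation" of the camera in the world. Camera axes: x right, y down, z forward; pixel columns grow to the right and rows downward; lengths in m; the calibration is good to about 2 mm. The wrist camera is an equidistant fisheye: a pixel r from the principal point sees the ray r / f radians off the axis. A picture is of the moment at which its call begins. There is no depth.
- close_job(): hands the job in; it is judged then, once.
Trained networks look in a picture, given as the dict that the camera call returned (one of the last four; its "shot" number tells which), for a name from the list of things; names that differ only in an ending like _2 or _b are one class to them, and where a whole thing is asked for, a point or a joint stands for the part that bears it (a point fixed in the world has none). Each returns a list of dicts, best first, with "conf" (0 to 1); they miss things now and then, are a little off and sometimes report something else, mostly with a low value. They report only what shows in the picture. A call takes as long as a camera call. They do not tell look-alikes from the thing itself.
- search_frame(picture, target): "bbox" ([left, top, right, bottom] in pixels, round what is visible of it).
- outline_of(picture, target): "region" (480x640 bool, what is visible of it) and "bbox" ([left, top, right, bottom] in pixels, round what is visible of it).
The state is a dict: "time_s": time; "joints": joint angles; "qd": joint speeds; "joint_torque": joint torques, N m; "tcp_pos": TCP position; "eef_rot": TCP orientation; "contact_force": force on the tool from outside, world axes, zero at the start; "moment": the same for the moment, N m; "gripper_width": finger opening in m; "gripper_force": force on a finger pad.
Only numpy, scipy, OpenCV 4.12 (cv2) and the standard library are available. Lean on these libraries where they do the work, as an engineer would, in place of code of your own. Each camera call takes 0.05 s, during which the arm holds its last target. There are 200 camera calls.

## Working session

There is one attempt and no reset: what is moved stays moved. The work goes in short steps, Python scripts to look and compute and a shell command to move; the robot and the scene stay as the last step left them, time stands still between calls to the robot, and variables do not carry over. Pictures are saved under pics/ and viewed, at most 10 in all, crops included, and the job is handed in when it is done.

```bash
ls; mkdir -p pics
cat > h.py <<'E'
import numpy as np, cv2
from plant import r, capture, search_frame, outline_of
def ray(c,u,v):
    K=c["K"]; d=np.array([(u-K[0,2])/K[0,0],(v-K[1,2])/K[1,1],1.0])
    return np.array(c["rotation"])@d
def atz(c,u,v,z):
    d=ray(c,u,v); o=np.array(c["origin"]); return o+d*(z-o[2])/d[2]
def save(c,n,box=None,s=1):
    f=c["frame"]
    if box: f=f[box[1]:box[3],box[0]:box[2]]
    cv2.imwrite("pics/"+n,cv2.resize(cv2.cvtColor(f,cv2.COLOR_RGB2BGR),None,fx=s,fy=s))
E
python3 - <<'E'
from h import *
for n in("scene","side"):
    c=capture(n); save(c,n+"0.png"); print(n,c["origin"],np.array(c["rotation"]).round(3).tolist(),c["K"].tolist())
    for t in["drive","key_grip","stop_plate","turntable_hub","rest","weight","tape","jar"]:
        for o in search_frame(c,t)[:4]: print(t,np.round(o["bbox"]).astype(int).tolist(),round(o["conf"],2))
E
```

```text
pics
scene [ 0.99793697 -0.49365703  0.61228425] [-131.791, -0.674, 43.539] [[470.51409998620414, 0.0, 316.2167486159831], [0.0, 470.51409998620414, 245.93285737662055], [0.0, 0.0, 1.0]]
drive [255, 157, 414, 291] 0.78
key_grip [302, 200, 306, 237] 0.78
stop_plate [253, 171, 273, 215] 0.84
stop_plate [401, 214, 437, 260] 0.81
stop_plate [385, 232, 392, 291] 0.77
stop_plate [326, 184, 349, 217] 0.67
turntable_hub [331, 159, 408, 205] 0.93
rest [155, 283, 239, 360] 0.85
weight [216, 356, 271, 424] 0.75
weight [335, 154, 406, 208] 0.62
tape [257, 325, 314, 379] 0.79
jar [427, 261, 468, 312] 0.74
side [0.40999029 0.68329539 0.62837018] [-124.316, -1.408, -166.508] [[491.29540130925824, 0.0, 317.54250237728854], [0.0, 491.29540130925824, 238.00515576010645], [0.0, 0.0, 1.0]]
drive [249, 233, 373, 422] 0.68
key_grip [322, 234, 347, 269] 0.68
stop_plate [321, 268, 327, 311] 0.69
stop_plate [240, 255, 254, 311] 0.67
stop_plate [408, 277, 421, 332] 0.57
stop_plate [212, 294, 244, 347] 0.55
turntable_hub [270, 218, 309, 248] 0.59
rest [333, 202, 378, 248] 0.96
weight [280, 180, 309, 222] 0.61
weight [273, 221, 310, 250] 0.42
tape [272, 218, 310, 246] 0.95
tape [247, 234, 372, 423] 0.51
tape [244, 302, 371, 386] 0.21
jar [320, 236, 346, 269] 0.67
jar [171, 266, 209, 317] 0.63
```

View pics/scene0.png

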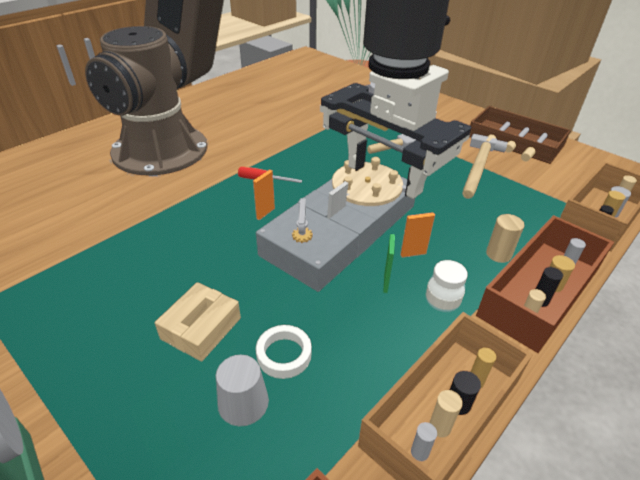

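View pics/side0.png

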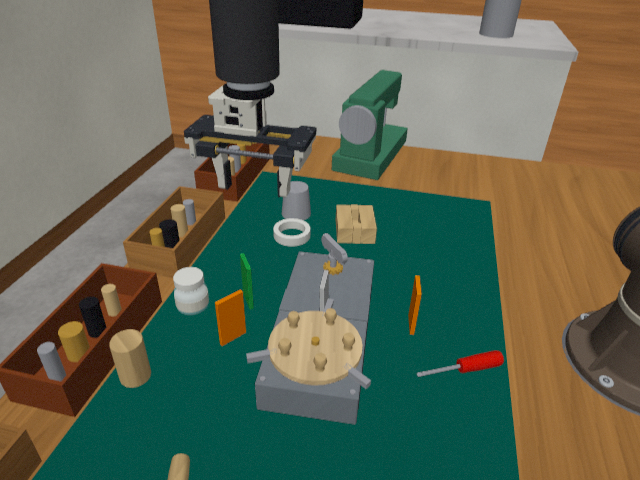

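```bash
cat >> h.py <<'E'
from scipy.spatial.transform import Rotation as Ro
_cap=capture
def capture(n):
    c=_cap(n); c["rotation"]=Ro.from_euler("xyz",c["rotation"],degrees=True).as_matrix() if np.ndim(c["rotation"])==1 else c["rotation"]; return c
def tri(c1,p1,c2,p2):
    A=[];b=[]
    for c,p in((c1,p1),(c2,p2)):
        d=ray(c,*p); d/=np.linalg.norm(d); P=np.eye(3)-np.outer(d,d); A.append(P); b.append(P@c["origin"])
    A=np.vstack(A);b=np.hstack(b); x=np.linalg.lstsq(A,b,rcond=None)[0]
    return x,np.linalg.norm(A@x-b)
E
python3 - <<'E'
from h import *
a=capture("scene"); b=capture("side")
save(a,"sc1.png",(240,150,430,300),4); save(b,"sd1.png",(240,190,390,330),4)
def cen(c,t,k=None):
    os=outline_of(c,t)
    for o in os:
        m=o["region"]; v,u=np.nonzero(m); ct=(u.mean(),v.mean()); print(t,np.round(ct,1),np.round(o["bbox"]),round(o["conf"],2),c["frame"][m].mean(0).round())
for t in["key_grip","stop_plate","turntable_hub","rest","weight","tape","jar"]:
    cen(a,t);cen(b,t)
E
```

```text
key_grip [302. 218.] [297. 203. 308. 235.] 0.72 [170. 170. 171.]
key_grip [333.8 251.6] [321. 234. 346. 270.] 0.89 [120. 121. 124.]
stop_plate [417.  234.3] [401. 214. 434. 258.] 0.95 [169. 103.  47.]
stop_plate [389.1 260.4] [384. 234. 393. 293.] 0.94 [ 55. 134.  79.]
stop_plate [263.7 193.6] [254. 170. 273. 216.] 0.89 [173. 104.  46.]
stop_plate [336.8 198.9] [326. 185. 350. 218.] 0.65 [153. 153. 150.]
stop_plate [324.  290.3] [320. 270. 329. 309.] 0.82 [131. 133. 132.]
stop_plate [246.3 280.7] [240. 254. 252. 308.] 0.81 [ 18. 106.  46.]
stop_plate [230.4 317.3] [213. 292. 244. 343.] 0.8 [151.  79.   2.]
stop_plate [414.2 305.2] [406. 274. 422. 336.] 0.75 [143.  80.   7.]
turntable_hub [370.1 183. ] [330. 157. 408. 203.] 0.69 [218. 197. 161.]
turntable_hub [314.4 348.4] [246. 302. 371. 390.] 0.65 [180. 159. 123.]
rest [198.2 320.1] [156. 284. 241. 361.] 0.61 [200. 178. 138.]
rest [355.4 224.6] [334. 202. 378. 246.] 0.57 [166. 144. 102.]
weight [240.7 389.8] [215. 354. 270. 426.] 0.92 [154. 155. 157.]
weight [334.8 223.8] [257. 156. 415. 292.] 0.62 [150. 150. 143.]
weight [296.7 201.6] [281. 182. 311. 222.] 0.72 [121. 124. 128.]
weight [318.  340.1] [245. 233. 373. 426.] 0.32 [136. 131. 119.]
tape [283.2 351.1] [258. 325. 312. 376.] 0.8 [215. 216. 210.]
tape [302.1 218.6] [300. 203. 307. 236.] 0.69 [171. 171. 172.]
tape [292.2 232.4] [272. 221. 310. 248.] 0.94 [169. 171. 166.]
tape [355.5 224.2] [334. 203. 378. 244.] 0.44 [165. 144. 102.]
jar [446.6 285.5] [425. 259. 468. 311.] 0.64 [204. 206. 201.]
jar [190.1 291.4] [171. 265. 207. 316.] 0.91 [166. 171. 165.]
```

View pics/sc1.png

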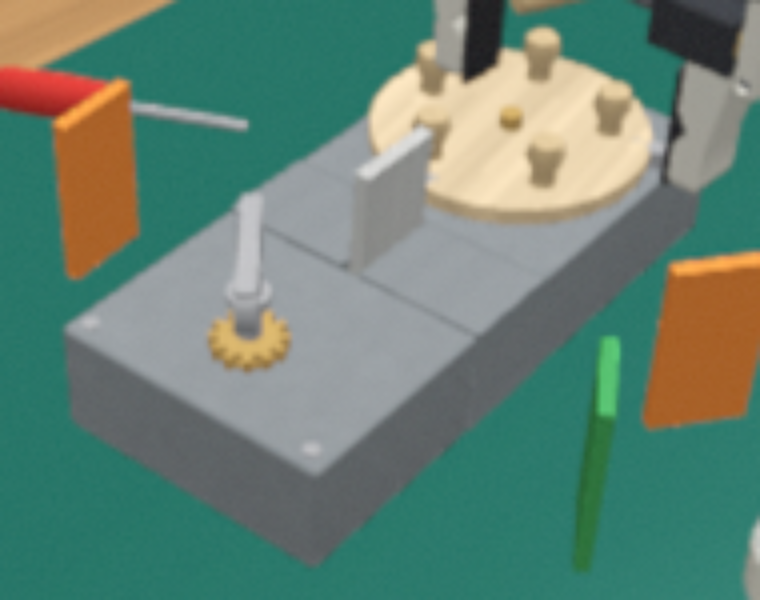

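View pics/sd1.png

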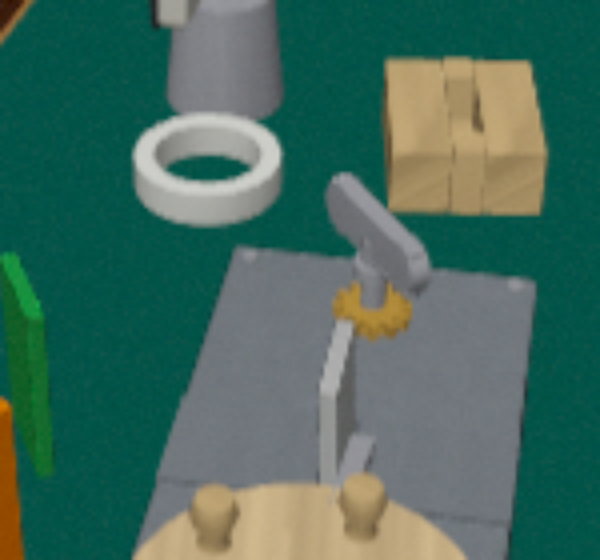

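Run:
```python
from h import *
a=capture("scene"); b=capture("side")
P={"A":((256.5,232),(374,261)),"B":((319,268.3),(299,251.8)),"hub":((367.75,179.3),(316,341)),"wheel":((302.2,235),(333,267)),"key":((302,218),(333.9,251.6)),"plate":((336.8,198.9),(324,290.3)),"ptop":((339,188.2),(324.3,278.7)),"rest":((198.2,320.1),(355.4,224.6)),"keyfar":((303,200),(325.75,237.5)),"weight":((240.7,389.8),(296.7,201.6)),"tape":((283.2,351.1),(292.2,232.4)),"jar":((446.6,285.5),(190.1,291.4)),
"or":((417,234.3),(230.4,317.3)),"gr":((389.1,260.4),(246.3,280.7)),"or2":((263.7,193.6),(414.2,305.2))}
for k,(p,q) in P.items():
    x,e=tri(a,p,b,q); print(k,(x*1000).round(1),round(e*1000,1))
for k,z in(("A",.06),("B",.06),("hub",.076),("wheel",.068),("key",.107),("ptop",.115)): print(k,(atz(a,*P[k][0],z)*1000).round(1),(atz(b,*P[k][1],z)*1000).round(1))
print("keyends",*[(atz(b,*p,.12)*1000).round(1) for p in((326,234.5),(343,253))])
for p in((336.5,205),(372,205.5),(376.25,227.5),(337.25,228)): print("rest",(atz(b,*p,.042)*1000).round(1))
s=r.get_state(); print(s["tcp_pos"],s["eef_rot"],s["gripper_width"],s["time_s"])
c=capture("wrist"); print(c["origin"],c["rotation"],c["K"]); save(c,"w0.png")
```

```text
A [468.4 -86.8  56.2] 1.3
B [616.3 -76.7  57.1] 1.0
hub [523.5 165.8  76.5] 1.3
wheel [539.7 -39.5  62.4] 0.9
key [538.8 -38.   99.7] 0.1
plate [534.6  59.4  88. ] 0.2
ptop [536.   60.6 113.1] 1.7
rest [ 532.5 -268.3   17.4] 0.7
keyfar [547.3 -33.8 136.2] 10.9
weight [ 685.  -306.6   32.2] 1.4
tape [ 668.2 -210.5    8.1] 0.3
jar [784.3  62.9  32.6] 0.6
or [680.2 122.8  48.3] 0.7
gr [687.1  27.4  50.9] 0.7
or2 [381.   10.1  47.9] 1.3
A [473.1 -89.5  60. ] [467.3 -82.6  60. ]
B [619.  -78.7  60. ] [614.7 -73.3  60. ]
hub [524.  166.6  76. ] [522.9 164.7  76. ]
wheel [545.1 -44.1  68. ] [538.  -32.9  68. ]
key [545.4 -44.5 107. ] [537.  -28.1 107. ]
ptop [539.1  58.5 115. ] [534.6  61.9 115. ]
keyends [559.2 -59.5 120. ] [517.5 -10.6 120. ]
rest [ 585.6 -301.6   42. ]
rest [ 504.4 -322.3   42. ]
rest [ 481.6 -230.1   42. ]
rest [ 564. -205.   42.]
[ 6.74979100e-01 -3.76520056e-05  2.26584011e-01] [-1.79998723e+02 -3.46741071e-04 -9.00016592e+01] 0.08766582987182941 1.8
[ 0.67532206 -0.07003108  0.38475716] [[-9.99999628e-01  6.42189332e-04  5.75782158e-04]
 [ 7.71525774e-04  9.64444972e-01  2.64282616e-01]
 [-3.85590731e-04  2.64282962e-01 -9.64445108e-01]] [[371.64829954   0.         314.14359823]
 [  0.         371.64829954 238.61993608]
 [  0.           0.           1.        ]]
```

View pics/w0.png

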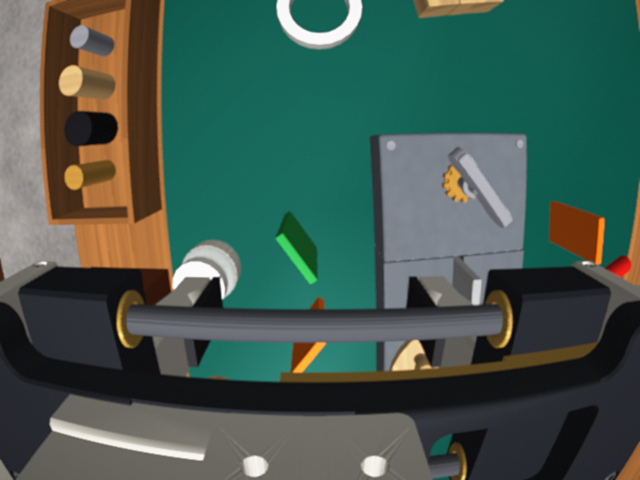

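```bash
cat >> h.py <<'E'
def fray(c,u,v):
    K=c["K"]; x=(u-K[0,2])/K[0,0]; y=(v-K[1,2])/K[1,1]; t=np.hypot(x,y)+1e-9
    return c["rotation"]@np.array([x/t*np.sin(t),y/t*np.sin(t),np.cos(t)])
def fatz(c,u,v,z):
    d=fray(c,u,v); o=np.array(c["origin"]); return ((o+d*(z-o[2])/d[2])*1000).round(1)
E
python3 - <<'E'
from h import *
c=capture("wrist"); v=search_frame(c,"key_grip"); print([(o["bbox"],o["conf"]) for o in v[:2]])
for n,u,vv,z in(("kend1",459,152,.12),("kend2",505,215,.12),("kend2",507,222,.12),("A",522,136,.06),("B",379,138,.06),("seamL",384,263,.06),("wheel",457,184,.068),("keyctr",482,187,.115)): print(n,fatz(c,u,vv,z))
E
python3 -m creep '[[87,-0.9,-0.25,0,0,0,6.7],[87,-0.9,-0.25,0,0,0,6.7],[87,-0.9,-0.25,0,0,0,6.7],[87,-0.9,-0.25,0,0,0,6.7],[87,-0.9,-0.25,0,0,0,6.6],[87,-0.9,-0.25,0,0,0,6.6]]' 40
```

```text
[([450.0, 147.5, 513.1, 229.2], 0.72)]
kend1 [567.8 -64.1 120. ]
kend2 [523.3 -16.9 120. ]
kend2 [520.7 -11.2 120. ]
A [475.7 -83.2  60. ]
B [618.9 -71.9  60. ]
seamL [610.2  42.6  60. ]
wheel [547.1 -34.   68. ]
keyctr [544.2 -37.9 115. ]
time_s: 2.45
tcp_pos: [0.5389, -0.0378, 0.2266]
eef_rot: [-180.0, -0.0, -49.7]
contact_force: [-0.7, -0.2, 0.4]
gripper_width: 0.0868
gripper_force: 0.0
```

Run:
```python
from h import *
c=capture("wrist"); save(c,"w1.png"); print(c["origin"])
for t in("key_grip","stop_plate","rest"):
    for o in outline_of(c,t)[:3]: v,u=np.nonzero(o["region"]);print(t,np.round(o["bbox"]),o["conf"],u.mean(),v.mean(),fatz(c,u.mean(),v.mean(),.115))
```

```text
[ 0.58514788 -0.09098264  0.38477116]
stop_plate [375. 342. 424. 372.] 0.95 398.4059139784946 353.7983870967742 [414.6  -2.8 115. ]
stop_plate [ 73. 228. 150. 270.] 0.83 110.60399159663865 248.6691176470588 [663.1  83.4 115. ]
stop_plate [303. 183. 324. 282.] 0.75 311.38118131868134 228.07623626373626 [544.4 -39.5 115. ]
rest [404.   0. 519. 116.] 0.82 462.113934523106 51.49119489422054 [ 547.  -218.6  115. ]
```

View pics/w1.png

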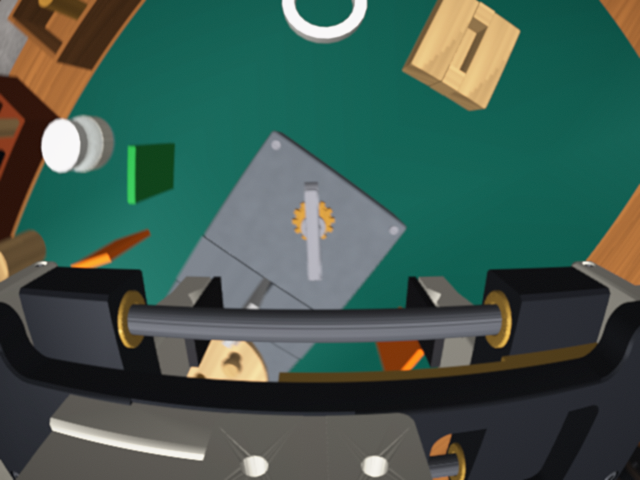

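Run:
```python
from h import *
c=capture("wrist")
print(r.get_state()["time_s"])
o=[o for o in outline_of(c,"stop_plate") if 300<o["bbox"][0]<310][0]; v,u=np.nonzero(o["region"])
for lo in range(185,282,12):
    m=(v>=lo)&(v<lo+12); 
    if m.any(): print(lo,u[m].min(),u[m].max(),fatz(c,u[m].mean(),v[m].mean(),.118))
for n,uu,vv,z in(("c1",444,0,.042),("c2",520,31,.042),("c3",487,95,.042),("c4",413,62,.042),("g1",483,14,.042),("g2",492,20,.042),("g3",469,73,.042),("g4",458,67,.042),("A",403,229,.06),("B",276,132,.06),("wheel",313,220,.068),("sA",205,237,.06)): print(n,fatz(c,uu,vv,z))
save(c,"w1c.png",(390,0,540,115),4)
```

```text
2.7Traceback (most recent call last):
  File "<stdin>", line 4, in <module>
IndexError: list index out of range
```

Run:
```python
from h import *
c=capture("wrist")
g=c["frame"][180:285,295:335].astype(int); 
for row in range(186,284,8):
    L=c["frame"][row,300:330].mean(1); print(row,L.round().astype(int).tolist())
for n,uu,vv,z in(("c1",444,0,.042),("c2",520,31,.042),("c3",487,95,.042),("c4",413,62,.042),("g1",483,14,.042),("g2",492,20,.042),("g3",469,73,.042),("g4",458,67,.042),("A",403,229,.06),("B",276,132,.06),("wheel",313,220,.068),("sA",205,237,.06),("k1",311.5,190,.12),("k2",314.5,278,.12)): print(n,fatz(c,uu,vv,z))
save(c,"w1c.png",(390,0,540,115),4)
```

```text
186 [132, 132, 131, 131, 129, 125, 121, 121, 120, 122, 122, 123, 124, 124, 125, 124, 124, 125, 125, 128, 130, 131, 132, 131, 132, 132, 133, 134, 133, 134]
194 [133, 133, 133, 132, 137, 156, 178, 187, 186, 185, 186, 187, 188, 187, 187, 188, 183, 171, 160, 148, 137, 134, 134, 134, 135, 135, 134, 134, 134, 134]
202 [133, 127, 120, 115, 118, 138, 166, 181, 186, 185, 186, 187, 187, 187, 187, 187, 188, 185, 182, 165, 136, 120, 116, 116, 117, 120, 128, 132, 132, 132]
210 [116, 130, 133, 139, 148, 156, 172, 186, 187, 186, 185, 187, 187, 186, 188, 188, 188, 181, 165, 151, 151, 152, 152, 148, 142, 135, 128, 130, 134, 140]
218 [149, 154, 155, 152, 143, 135, 146, 172, 186, 186, 185, 185, 187, 187, 186, 187, 188, 184, 171, 154, 144, 141, 138, 139, 145, 147, 150, 150, 150, 143]
226 [149, 162, 174, 180, 184, 182, 172, 167, 179, 186, 185, 186, 187, 187, 187, 187, 188, 186, 175, 156, 134, 150, 174, 181, 181, 178, 168, 156, 146, 136]
234 [136, 137, 139, 151, 167, 179, 174, 170, 183, 187, 186, 184, 186, 186, 187, 187, 188, 187, 180, 163, 151, 164, 180, 180, 164, 138, 120, 128, 133, 135]
242 [135, 135, 
[... 561 characters left out ...]
72, 157, 141, 136, 137, 137, 136, 136, 136]
274 [136, 136, 136, 135, 135, 134, 134, 133, 143, 165, 180, 185, 186, 185, 184, 186, 185, 185, 183, 182, 175, 170, 157, 141, 136, 135, 136, 136, 135, 137]
282 [135, 135, 136, 135, 136, 136, 135, 135, 135, 135, 137, 135, 135, 134, 134, 135, 133, 134, 134, 135, 136, 135, 136, 136, 136, 136, 135, 136, 135, 136]
c1 [ 583.6 -282.3   42. ]
c2 [ 506.3 -321.8   42. ]
c3 [ 490.4 -238.2   42. ]
c4 [ 565.3 -208.2   42. ]
g1 [ 546.2 -302.5   42. ]
g2 [ 535.5 -305.1   42. ]
g3 [ 518.3 -240.9   42. ]
g4 [ 530.2 -237.    42. ]
A [473.1 -81.8  60. ]
B [616.5 -74.7  60. ]
wheel [542.7 -36.4  68. ]
sA [608.9  41.6  60. ]
k1 [564.9 -61.6 120. ]
k2 [520.  -11.3 120. ]
```

View pics/w1c.png

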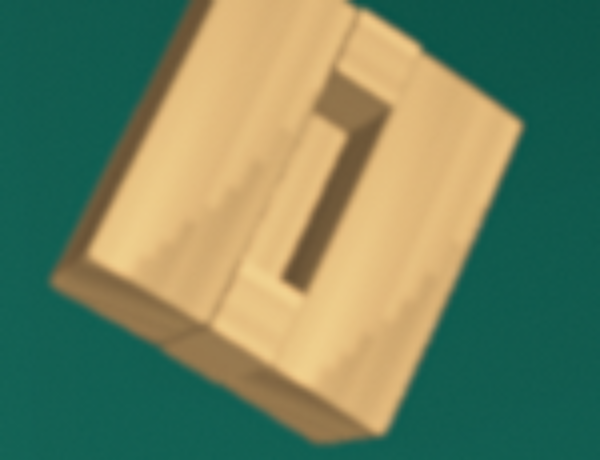

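```bash
python3 -m creep '[[87,0.12,0.04,-0.9,0,0,1.4],[87,0,0,-1,0,0,0],[87,0,0,-1,0,0,0],[87,0,0,-1,0,0,0],[87,0,0,-1,0,0,0],[87,0,0,-0.64,0,0,0],[30,0,0,0,0,0,0],[30,0,0,0,0,0,0]]'
python3 -m creep '[[5,0,0,0,0,0,0],[5,0,0,0,0,0,0],[5,0,0,0,0,0,0],[5,0,0,0,0,0,0],[5,0,0,0,0,0,0],[5,0,0,0,0,0,0]]' 40
python3 -c "from h import *;print(r.get_state()['moment'])"
```

```text
time_s: 3.47
tcp_pos: [0.543, -0.0366, 0.0872]
eef_rot: [179.9, 0.0, -48.6]
contact_force: [0.0, 0.7, -0.6]
gripper_width: 0.0783
gripper_force: 0.0
time_s: 3.97
tcp_pos: [0.5431, -0.0365, 0.0885]
eef_rot: [-180.0, -0.0, -48.6]
contact_force: [0.8, -0.3, -0.2]
gripper_width: 0.0393
gripper_force: 0.0
[-0.02952897  0.06865807 -0.01737997]
```

```bash
python3 -m creep '[[5,0,0,0,0,0,0],[5,0,0,0,0,0,0],[5,0,0,0,0,0,0],[5,0,0,0,0,0,0],[5,0,0,0,0,0,0],[5,0,0,0,0,0,0],[5,0,0,0,0,0,0],[5,0,0,0,0,0,0]]' 40
python3 -c "from h import *;print(r.get_state()['moment'])"
```

```text
time_s: 4.63
tcp_pos: [0.5417, -0.0376, 0.088]
eef_rot: [179.8, 0.0, -48.6]
contact_force: [-3.6, -3.5, 4.1]
gripper_width: 0.0171
gripper_force: 40.0
[-1.54431914  1.44221135  0.07179547]
```

```bash
python3 -m creep '[[30,0,0,0,0,0,0],[30,0,0,0,0,0,0],[30,0,0,0.24,0,0,0],[30,0,0,0.24,0,0,0],[5,0,0,0,0,0,0],[5,0,0,0,0,0,0],[5,0,0,0,0,0,0],[5,0,0,0,0,0,0]]' 40
python3 -m creep '[[5,0,0,0,0,0,0],[5,0,0,0,0,0,0],[5,0,0,0,0,0,0]]' 40
python3 -c "from h import *;print(r.get_state()['moment'])"
```

```text
time_s: 5.3
tcp_pos: [0.5417, -0.0374, 0.1]
eef_rot: [179.8, 0.0, -48.6]
contact_force: [-3.2, -5.4, 7.3]
gripper_width: 0.0099
gripper_force: 40.0
time_s: 5.55
tcp_pos: [0.5417, -0.0375, 0.1]
eef_rot: [179.8, 0.0, -48.6]
contact_force: [-3.5, -3.9, 5.1]
gripper_width: 0.0098
gripper_force: 40.0
[-1.44318853  1.57523539  0.08029922]
```

```bash
python3 -m creep '[[5,-0.04,-0.04,0,0,0,-5],[5,0,0,0,0,0,-7],[5,0,0,0,0,0,-7],[5,0,0,0,0,0,-7],[5,0,0,0,0,0,-7],[5,0,0,0,0,0,-7],[5,0,0,0,0,0,-7],[5,0,0,0,0,0,-7]]' 40
python3 -c "from h import *;s=r.get_state();print(s['moment'],s['joints'])"
```

```text
time_s: 6.22
tcp_pos: [0.541, -0.0379, 0.1]
eef_rot: [179.9, -0.1, -102.9]
contact_force: [-4.0, -0.4, 6.3]
gripper_width: 0.0099
gripper_force: 40.0
[-0.14893116  1.55583374  0.17434517] [ 1.67119365e+01  1.50332780e+01 -2.55758458e+01  8.08107055e-03
 -4.95019597e+01 -2.96428737e+01]
```

```bash
python3 -m creep '[[5,-0.03,0,0,0,0,-7],[5,0,0,0,0,0,-7],[5,0,0,0,0,0,-7],[5,0,0,0,0,0,-7],[5,0,0,0,0,0,-7],[5,0,0,0,0,0,-7],[5,0,0,0,0,0,-7],[5,0,0,0,0,0,-7]]' 40
python3 -c "from h import *;s=r.get_state();print(s['moment'],s['joints'][5])"
```

```text
time_s: 6.88
tcp_pos: [0.5404, -0.0375, 0.1001]
eef_rot: [180.0, -0.1, -158.9]
contact_force: [-4.0, 1.7, 5.4]
gripper_width: 0.01
gripper_force: 40.0
[0.58504267 1.41104492 0.20692476] -85.66700857724602
```

```bash
python3 -m creep '[[40,0,0,0,0,0,0],[40,0,0,0,0,0,0],[40,0,0,0,0,0,0],[40,0,0,0,0,0,0],[40,0,0,0,0,0,0],[40,0,0,0,0,0,7],[40,0,0,0,0,0,7],[40,0,0,0,0,0,6]]' 40
python3 -m creep '[[5,0,0,0,0,0,0],[5,0,0,0,0,0,0],[5,0,0,0,0,0,0],[5,0,0,0,0,0,0],[5,0,0,0,0,0,0],[5,0,0,0,0,0,0],[5,0,0,0,0,0,0]]' 40
python3 -c "from h import *;s=r.get_state();print(s['moment'],s['joints'][5])"
```

```text
time_s: 7.55
tcp_pos: [0.5413, -0.0375, 0.1]
eef_rot: [-180.0, 0.0, -138.2]
contact_force: [-0.1, 0.8, -0.0]
gripper_width: 0.0396
gripper_force: 0.0
time_s: 8.13
tcp_pos: [0.541, -0.0373, 0.1]
eef_rot: [180.0, -0.0, -138.6]
contact_force: [-1.5, 1.5, 2.2]
gripper_width: 0.0093
gripper_force: 40.0
[ 0.84429628  0.53047422 -0.05667216] -65.37921486396223
```

Gripped again, aligned. Second turn: about −100° in two parts.

```bash
python3 -m creep '[[5,0,0,0,0,0,-5],[5,0,0,0,0,0,-7],[5,0,0,0,0,0,-7],[5,0,0,0,0,0,-7],[5,0,0,0,0,0,-7],[5,0,0,0,0,0,-7],[5,0,0,0,0,0,-5],[5,0,0,0,0,0,-5]]' 40
python3 -c "from h import *;s=r.get_state();print(s['moment'],s['joints'][5])"
```

```text
time_s: 8.8
tcp_pos: [0.541, -0.0373, 0.1001]
eef_rot: [180.0, -0.0, 171.1]
contact_force: [-1.9, 2.0, 1.1]
gripper_width: 0.0098
gripper_force: 40.1
[0.90121323 0.52346342 0.20899138] -115.60010402926186
```

```bash
python3 -m creep '[[5,0,0,0,0,0,-5],[5,0,0,0,0,0,-5],[5,0,0,0,0,0,-5],[5,0,0,0,0,0,-5],[5,0,0,0,0,0,-4]]' 40
python3 -c "from h import *;s=r.get_state();print(s['moment'],s['joints'][5])"
python3 -m creep '[[5,0,0,0,0,0,-5],[5,0,0,0,0,0,-5],[5,0,0,0,0,0,-5],[5,0,0,0,0,0,-4],[5,0,0,0,0,0,-3]]' 40
python3 -c "from h import *;s=r.get_state();print(s['moment'],s['joints'][5])"
```

```text
time_s: 9.22
tcp_pos: [0.541, -0.0373, 0.1]
eef_rot: [-180.0, -0.0, 147.1]
contact_force: [-2.2, 2.1, 1.0]
gripper_width: 0.0098
gripper_force: 40.1
[0.81682689 0.6049434  0.22348108] -139.60318218320262
time_s: 9.63
tcp_pos: [0.541, -0.0373, 0.1]
eef_rot: [-180.0, -0.0, 125.2]
contact_force: [-2.0, 2.7, 0.9]
gripper_width: 0.0094
gripper_force: 40.1
[0.86657728 0.60686865 0.28121258] -161.55973183065038
```

```bash
python3 -m creep '[[60,0,0,0,0,0,0],[60,0,0,0,0,0,0],[60,0,0,0,0,0,0],[60,0,0,0,0,0,0],[60,0,0,0.8,0,0,0],[60,0,0,0.8,0,0,0],[60,0,0,0,0,0,7.1],[60,0,0,0,0,0,7.1]]' 40
python3 -m creep '[[60,0,0,0,0,0,7.1],[60,0,0,0,0,0,7.1],[60,0,0,0,0,0,7.1],[60,0,0,0,0,0,7.1],[60,0,0,0,0,0,7.1],[60,0,0,0,0,0,7.1],[60,0,0,0,0,0,7.1],[60,0,0,0,0,0,7.1]]' 40
python3 -m creep '[[60,0,0,0,0,0,7.1],[60,0,0,0,0,0,7.1],[60,0,0,0,0,0,7.1],[60,0,0,0,0,0,7.1],[60,0,0,0,0,0,7.1],[60,0,0,0,0,0,7.1],[60,0,0,0,0,0,7.1],[60,0,0,0,0,0,7.1]]' 40
python3 -m creep '[[60,0,0,0,0,0,7.1],[60,0,0,0,0,0,7.1],[60,0,0,0,0,0,7.1],[60,0,0,0,0,0,7.1],[60,0,0,0,0,0,7.1],[60,0,0,0,0,0,7.1],[60,0,0,0,0,0,7.1],[60,0,0,0,0,0,7.1]]' 40
python3 -m creep '[[60,0,0,0,0,0,7.1],[60,0,0,0,0,0,7.1],[60,0,0,0,0,0,1.6],[60,0,0,0,0,0,0]]' 40
python3 - <<'E'
from h import *
c=capture("wrist"); save(c,"w2.png")
E
```

```text
time_s: 10.3
tcp_pos: [0.5421, -0.0374, 0.1415]
eef_rot: [179.9, 0.1, 140.0]
contact_force: [-0.5, 0.4, -1.3]
gripper_width: 0.0569
gripper_force: 0.0
time_s: 10.97
tcp_pos: [0.5413, -0.0376, 0.1401]
eef_rot: [-180.0, 0.0, -163.2]
contact_force: [0.1, 0.6, 0.9]
gripper_width: 0.06
gripper_force: 0.0
time_s: 11.63
tcp_pos: [0.5413, -0.0376, 0.1401]
eef_rot: [-180.0, -0.0, -106.4]
contact_force: [-0.1, -0.1, -0.4]
gripper_width: 0.0597
gripper_force: 0.0
time_s: 12.3
tcp_pos: [0.5413, -0.0377, 0.1401]
eef_rot: [180.0, -0.0, -49.6]
contact_force: [-0.2, 0.2, 0.1]
gripper_width: 0.0601
gripper_force: 0.0
time_s: 12.63
tcp_pos: [0.5412, -0.0376, 0.14]
eef_rot: [180.0, -0.0, -34.1]
contact_force: [-0.2, -0.7, -0.4]
gripper_width: 0.0598
gripper_force: 0.0
```

View pics/w2.png

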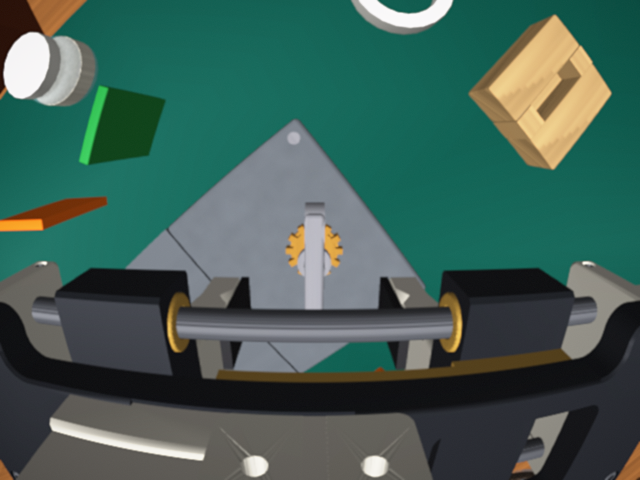

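```bash
python3 -m creep '[[50,0,0,-0.8,0,0,0],[30,0,0,-0.8,0,0,0],[5,0,0,0,0,0,0],[5,0,0,0,0,0,0],[5,0,0,0,0,0,0],[5,0,0,0,0,0,0],[5,0,0,0,0,0,0],[5,0,0,0,0,0,0]]' 40
python3 -m creep '[[5,0,0,0,0,0,0],[5,0,0,0,0,0,0],[5,0,0,0,0,0,0],[5,0,0,0,0,0,-5],[5,0,0,0,0,0,-5],[5,0,0,0,0,0,-5],[5,0,0,0,0,0,-5]]' 40
python3 -c "from h import *;s=r.get_state();print(s['moment'],s['joints'][5])"
python3 -m creep '[[5,0,0,0,0,0,-3],[5,0,0,0,0,0,-3],[5,0,0,0,0,0,-3],[5,0,0,0,0,0,0]]' 40
python3 -c "from h import *;s=r.get_state();print(s['moment'],s['joints'][5])"
```

```text
time_s: 13.35
tcp_pos: [0.5417, -0.0374, 0.1009]
eef_rot: [-179.9, -0.1, -34.2]
contact_force: [0.6, -0.4, -0.3]
gripper_width: 0.0122
gripper_force: 0.1
time_s: 13.93
tcp_pos: [0.5415, -0.0377, 0.1008]
eef_rot: [-180.0, -0.0, -54.4]
contact_force: [-1.6, -1.6, 6.8]
gripper_width: 0.0097
gripper_force: 40.0
[-0.40945445  0.73681294  0.11961677] 18.82436402703239
time_s: 14.27
tcp_pos: [0.5414, -0.0378, 0.1008]
eef_rot: [-180.0, -0.0, -63.4]
contact_force: [-2.2, -1.5, 6.8]
gripper_width: 0.0094
gripper_force: 40.0
[-0.41846565  0.84953673  0.13439939] 9.887826766620819
```

```bash
for i in 1 2; do :; done; python3 -m creep '[[5,0,0,0,0,0,-3],[5,0,0,0,0,0,-3],[5,0,0,0,0,0,0]]' 40
python3 -c "from h import *;s=r.get_state();print(s['moment'],s['joints'][5])"
python3 -m creep '[[5,0,0,0,0,0,-3],[5,0,0,0,0,0,-3],[5,0,0,0,0,0,0]]' 40
python3 -c "from h import *;s=r.get_state();print(s['moment'],s['joints'][5])"
python3 -m creep '[[5,0,0,0,0,0,-3],[5,0,0,0,0,0,-3],[5,0,0,0,0,0,0]]' 40
python3 -c "from h import *;s=r.get_state();print(s['moment'],s['joints'][5])"
```

```text
time_s: 14.52
tcp_pos: [0.5413, -0.0378, 0.1008]
eef_rot: [-180.0, -0.0, -69.3]
contact_force: [-1.5, -1.5, 7.0]
gripper_width: 0.01
gripper_force: 40.0
[-0.50257777  0.85187164  0.10465874] 3.889619312272521
time_s: 14.77
tcp_pos: [0.5412, -0.0378, 0.1008]
eef_rot: [-180.0, -0.0, -75.3]
contact_force: [-2.5, -1.4, 7.0]
gripper_width: 0.0097
gripper_force: 40.0
[-0.56971002  0.92782314  0.13081748] -2.111329901110524
time_s: 15.02
tcp_pos: [0.5412, -0.0378, 0.1008]
eef_rot: [-180.0, -0.0, -81.3]
contact_force: [-2.0, -0.2, 7.3]
gripper_width: 0.0103
gripper_force: 41.3
[-0.40844584  1.0162846   0.65808339] -8.072921464488413
```

```bash
python3 -m creep '[[5,0,0,0,0,0,-2],[5,0,0,0,0,0,0],[5,0,0,0,0,0,0]]' 60
python3 -c "from h import *;s=r.get_state();print(s['moment'],s['joints'][5])"
```

```text
time_s: 15.27
tcp_pos: [0.5412, -0.0378, 0.1008]
eef_rot: [180.0, -0.1, -83.1]
contact_force: [-3.1, -1.1, 6.5]
gripper_width: 0.0099
gripper_force: 62.4
[-0.38897105  1.07085116  1.02967182] -9.873820388006912
```

```bash
python3 -m creep '[[60,0,0,0,0,0,0],[60,0,0,0,0,0,0],[60,0,0,0,0,0,0],[60,0,0,0,0,0,0],[60,0,0,0.5,0,0,0],[60,0,0,1,0,0,0],[60,0,0,1,0,0,0],[60,0,0,1,0,0,0]]' 30
python3 -m creep '[[60,-0.04,0.78,0.75,0,0,-0.5],[60,-0.04,0.78,0.75,0,0,-0.5],[60,-0.04,0.78,0,0,0,0],[60,-0.04,0.78,0,0,0,0],[60,0,0.78,0,0,0,0],[60,0,0,0,0,0,0],[60,0,0,0,0,0,0]]' 30
python3 - <<'E'
from h import *
c=capture("wrist"); save(c,"w3.png"); print(r.get_state()["time_s"])
for t in("stop_plate","turntable_hub"):
    for o in outline_of(c,t)[:5]:
        v,u=np.nonzero(o["region"]);print(t,np.round(o["bbox"]),round(o["conf"],2),u.mean(),v.mean(),fatz(c,u.mean(),v.mean(),.11),c["frame"][o["region"]].mean(0).round())
E
```

```text
time_s: 15.93
tcp_pos: [0.5409, -0.0375, 0.1881]
eef_rot: [179.9, -0.0, -83.2]
contact_force: [1.5, 1.1, -0.4]
gripper_width: 0.0571
gripper_force: 0.0
time_s: 16.52
tcp_pos: [0.5371, 0.0608, 0.2248]
eef_rot: [180.0, 0.0, -84.1]
contact_force: [0.5, -0.6, 0.4]
gripper_width: 0.0602
gripper_force: 0.0
16.5667
stop_plate [309. 194. 322. 272.] 0.94 314.77667493796525 229.6575682382134 [537.4  58.5 110. ] [188. 187. 187.]
stop_plate [455. 157. 506. 224.] 0.88 480.85674713098535 185.80411555203798 [410.6   9.1 110. ] [139.  66.  14.]
stop_plate [152. 232. 197. 270.] 0.7 173.09344262295082 254.21967213114755 [649.6  90.3 110. ] [143.  70.  20.]
turntable_hub [236. 226. 386. 375.] 0.9 315.00776413807574 315.8132410030427 [529.8 130.8 110. ] [218. 192. 145.]
```

View pics/w3.png

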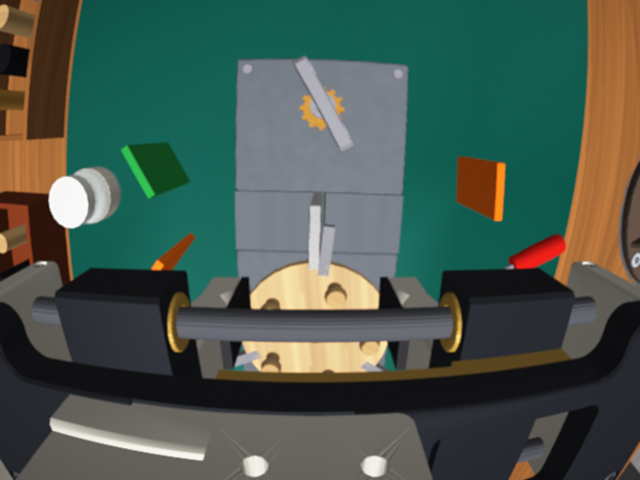

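Run:
```python
from h import *
c=capture("wrist")
for row in range(190,280,8): print(row,c["frame"][row,304:340].mean(1).round().astype(int).tolist())
o=outline_of(c,"stop_plate")[0]; v,u=np.nonzero(o["region"])
for lo in range(194,272,8):
    m=(v>=lo)&(v<lo+8)
    if m.any(): print(lo,u[m].min(),u[m].max(),fatz(c,u[m].mean(),lo+4,.115))
for p in((237,58),(408,66),(235,191),(404,195)): print(fatz(c,*p,.06))
```

```text
190 [132, 133, 132, 133, 132, 133, 132, 132, 132, 133, 134, 134, 135, 135, 134, 135, 135, 134, 133, 132, 132, 132, 133, 133, 133, 134, 134, 135, 136, 135, 136, 137, 138, 137, 138, 137]
198 [132, 131, 131, 130, 131, 131, 131, 127, 113, 97, 93, 94, 95, 95, 96, 97, 97, 100, 110, 106, 93, 102, 124, 134, 134, 133, 133, 134, 133, 133, 132, 133, 133, 133, 133, 133]
206 [131, 132, 131, 131, 130, 123, 111, 105, 102, 102, 100, 100, 101, 101, 102, 100, 97, 101, 112, 106, 95, 109, 128, 134, 133, 134, 133, 133, 133, 133, 133, 134, 133, 134, 133, 134]
214 [131, 131, 132, 129, 124, 137, 183, 207, 210, 210, 208, 208, 210, 211, 211, 195, 147, 109, 110, 103, 95, 114, 131, 134, 133, 133, 134, 132, 134, 133, 133, 133, 133, 133, 134, 133]
222 [131, 131, 132, 129, 132, 156, 193, 210, 211, 210, 210, 210, 210, 212, 213, 200, 157, 119, 107, 95, 100, 124, 134, 133, 133, 134, 134, 133, 134, 132, 134, 133, 134, 134, 133, 133]
230 [133, 131, 130, 130, 141, 171, 202, 213, 214, 213, 213, 212, 213, 215, 208, 179, 135, 114, 122, 148, 173, 181, 181, 180, 180, 180, 180, 179, 180, 177, 166, 145, 134, 133, 133, 133]
238
[... 644 characters left out ...]
 175, 174, 174, 174, 175, 175, 175, 169, 151, 130, 123, 124, 128, 130, 132, 131, 132, 133]
270 [191, 189, 188, 188, 191, 205, 214, 215, 214, 216, 218, 220, 219, 209, 186, 174, 173, 174, 176, 177, 177, 180, 180, 176, 181, 196, 205, 206, 204, 201, 198, 195, 195, 196, 195, 193]
278 [192, 191, 188, 188, 190, 193, 195, 197, 199, 199, 199, 197, 197, 198, 199, 202, 203, 206, 207, 207, 207, 206, 204, 203, 206, 208, 208, 207, 205, 203, 200, 196, 194, 194, 195, 194]
234 182 194 [633.9  72.1 115. ]
242 172 192 [639.2  79.2 115. ]
250 163 187 [646.   86.5 115. ]
258 154 180 [652.8  94.1 115. ]
266 153 175 [656.7 101.5 115. ]
[618.7 -77.2  60. ]
[469.9 -85.8  60. ]
[610.2  41.3  60. ]
[459.9  29.6  60. ]
```

Run:
```python
from h import *
c=capture("wrist")
for p in((314.9,210),(314.2,241),(313.4,272)): print(fatz(c,*p,.115))
```

```text
[539.  41. 115.]
[537.2  64.6 115. ]
[535.3  89.3 115. ]
```

```bash
python3 -m creep '[[50,0,0.14,-0.95,0,0,-1.6],[45,0,0,-1,0,0,0],[40,0,0,-1,0,0,0],[40,0,0,-1,0,0,0],[30,0,0,-1,0,0,0],[30,0,0,-0.72,0,0,0],[4,0,0,0,0,0,0],[4,0,0,0,0,0,0]]' 30
python3 -m creep '[[4,0,0,0,0,0,0],[4,0,0,0,0,0,0],[4,0,0,0,0,0,0],[4,0,0,0,0,0,0],[4,0,0,0,0,0,0]]' 30
python3 -c "from h import *;s=r.get_state();print(s['moment'])"
```

```text
time_s: 17.48
tcp_pos: [0.5369, 0.0628, 0.0829]
eef_rot: [179.9, -0.1, -85.8]
contact_force: [0.2, 1.3, 1.0]
gripper_width: 0.0217
gripper_force: 0.0
time_s: 17.9
tcp_pos: [0.5357, 0.0632, 0.0846]
eef_rot: [179.9, 0.0, -85.8]
contact_force: [-8.4, 1.0, 6.6]
gripper_width: 0.0082
gripper_force: 29.9
[ 0.35663743  3.27615101 -0.01799749]
```

```bash
python3 -m creep '[[4,-0.06,0,0,0,0,0],[4,0,0,0,0,0,0],[4,0,0,0.2,0,0,0],[4,0,0,0.3,0,0,0],[4,0,0,0.4,0,0,0],[4,0,0,0.4,0,0,0]]' 30
python3 -m creep '[[4,0,0,0.6,0,0,0],[4,0,0,0.8,0,0,0],[4,0,0,0.8,0,0,0],[4,0,0,0.8,0,0,0],[4,0,0,0.8,0,0,0],[4,0,0,0.8,0,0,0],[4,0,0,0,0,0,0]]' 30
python3 - <<'E'
from h import *
c=capture("side"); save(c,"s2.png")
a=capture("scene"); cv2.imwrite("pics/s2.png",cv2.cvtColor(np.hstack([c["frame"][60:440,170:470],a["frame"][60:440,130:470]]),cv2.COLOR_RGB2BGR))
E
```

```text
time_s: 18.4
tcp_pos: [0.5353, 0.0633, 0.1166]
eef_rot: [179.9, -0.0, -85.8]
contact_force: [-2.2, -0.7, -4.2]
gripper_width: 0.0077
gripper_force: 30.0
time_s: 18.98
tcp_pos: [0.5389, 0.0642, 0.2371]
eef_rot: [-179.4, 0.1, -85.8]
contact_force: [1.2, -0.6, 0.7]
gripper_width: 0.0078
gripper_force: 30.0
```

View pics/s2.png

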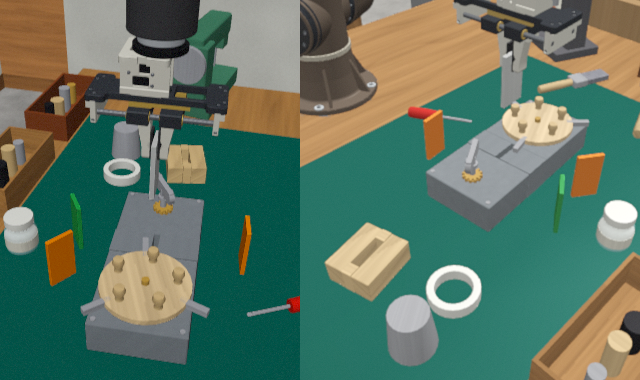

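```bash
python3 -m creep '[[4,0,-0.6,0,0,0,0],[4,0,-1,0,0,0,2],[4,0,-1,0,0,0,2],[4,0,-1,0,0,0,2],[4,0,-1,0,0,0,2],[4,0,-1,0,0,0,2],[4,0,-1,0,0,0,2],[4,0,-1,0,0,0,0]]' 30
python3 -m creep '[[4,0,-1,0,0,0,0],[4,0,-0.8,0,0,0,0],[4,0,0,0,0,0,0],[4,0,0,0,0,0,0],[4,0,0,0,0,0,0]]' 30
python3 - <<'E'
from h import *
c=capture("wrist"); save(c,"w4.png"); s=r.get_state();print(s["tcp_pos"],s["eef_rot"],s["time_s"])
for t in("rest","stop_plate"):
    for o in outline_of(c,t)[:2]: print(t,np.round(o["bbox"]),o["conf"])
E
```

```text
time_s: 19.75
tcp_pos: [0.5355, -0.1277, 0.2304]
eef_rot: [180.0, 0.0, -73.7]
contact_force: [0.4, -0.3, -1.4]
gripper_width: 0.0074
gripper_force: 30.0
time_s: 20.17
tcp_pos: [0.5356, -0.1715, 0.2303]
eef_rot: [180.0, 0.0, -73.8]
contact_force: [-0.7, 0.4, -1.4]
gripper_width: 0.0078
gripper_force: 30.0
[ 0.53567294 -0.17111691  0.23053324] [ 1.79984450e+02  1.23996473e-02 -7.37903437e+01] 20.2167
rest [294.  64. 392. 175.] 0.63
stop_plate [303. 215. 327. 375.] 0.68
stop_plate [110. 334. 151. 364.] 0.56
```

View pics/w4.png

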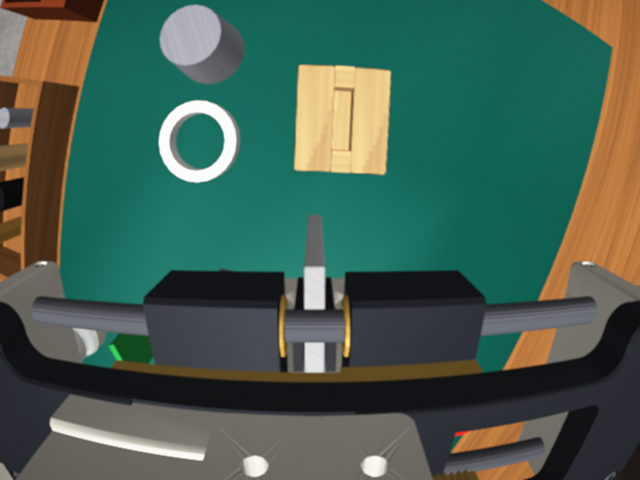

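Run:
```python
from h import *
c=capture("wrist"); f=c["frame"].mean(2)
for row in(84,95,110,125,140,150): print(row,f[row,326:362].round().astype(int).tolist())
for col in(337,343,349): print(col,f[78:96,col].round().astype(int).tolist(),f[142:160,col].round().astype(int).tolist())
print("plate",[f[rr,302:330].round().astype(int).tolist() for rr in(222,240,258)]); print(f[206:226,315].round(),f[256:276,315].round())
for n,p,z in(("c",(299,65),.042),("c",(391,69),.042),("c",(386,174),.042),("c",(295,169),.042),("g",(334,87),.042),("g",(354.5,88),.042),("g",(352,152),.042),("g",(331,151),.042),("pb",(315,215),.167),("pt",(315,266),.2615)): print(n,fatz(c,*p,z))
```

```text
84 [191, 192, 192, 194, 197, 199, 199, 195, 182, 182, 197, 204, 203, 203, 203, 203, 203, 202, 202, 202, 202, 201, 202, 201, 201, 200, 201, 198, 189, 184, 189, 194, 196, 196, 196, 195]
95 [192, 191, 193, 194, 197, 197, 195, 189, 186, 195, 205, 206, 201, 194, 192, 192, 193, 195, 196, 194, 193, 193, 195, 197, 192, 164, 114, 95, 136, 185, 196, 197, 197, 197, 196, 196]
110 [191, 189, 189, 188, 188, 189, 185, 181, 184, 197, 201, 198, 196, 195, 195, 196, 198, 198, 195, 194, 193, 195, 198, 199, 182, 131, 95, 121, 172, 195, 198, 199, 200, 199, 199, 200]
125 [177, 178, 181, 184, 186, 185, 176, 175, 192, 200, 197, 197, 197, 198, 199, 199, 199, 197, 195, 194, 195, 198, 200, 191, 151, 105, 111, 159, 192, 199, 200, 201, 201, 202, 203, 203]
140 [180, 184, 186, 188, 188, 181, 178, 193, 201, 199, 198, 199, 200, 200, 201, 201, 199, 197, 195, 195, 198, 201, 196, 166, 114, 103, 150, 192, 201, 200, 202, 203, 203, 204, 205, 204]
150 [183, 186, 188, 189, 188, 180, 175, 181, 191, 194, 195, 194, 192, 190, 191, 191, 191, 185, 182, 181, 183, 185, 181, 165, 151, 161, 185, 196, 199, 201, 202, 204, 205, 206, 206,
[... 670 characters left out ...]
8, 88, 87, 87, 87], [91, 91, 92, 94, 96, 96, 98, 98, 99, 99, 99, 99, 99, 99, 99, 100, 101, 102, 103, 104, 104, 101, 94, 90, 90, 90, 89, 90], [95, 95, 95, 92, 95, 98, 99, 98, 97, 97, 98, 98, 99, 99, 99, 100, 101, 102, 101, 103, 105, 108, 105, 98, 93, 91, 92, 93]]
[86. 85. 86. 86. 87. 86. 86. 89. 93. 97. 98. 98. 97. 99. 99. 97. 99. 99.
 99. 99.] [100. 100.  99. 100.  99. 100.  99.  98.  97. 110. 148. 187. 208. 217.
 222. 222. 223. 224. 224. 223.]
c [ 589.2 -301.6   42. ]
c [ 506.6 -323.8   42. ]
c [ 482.1 -226.4   42. ]
c [ 565.5 -206.3   42. ]
g [ 552.4 -290.3   42. ]
g [ 534.1 -295.1   42. ]
g [ 519.2 -236.6   42. ]
g [ 538.1 -231.8   42. ]
pb [ 542.8 -194.1  167. ]
pt [ 543.1 -194.6  261.5]
```

```bash
python3 -m creep '[[4,0,-0.93,0,0,0,-2],[4,0,-0.93,0,0,0,0],[4,0,-0.93,0,0,0,0],[4,0,-0.93,0,0,0,0],[4,0,0,-0.8,0,0,0],[4,0,0,-0.9,0,0,0],[4,0,0,-0.9,0,0,0],[4,0,0,-0.9,0,0,0]]' 30
python3 -m creep '[[4,0,0,-0.8,0,0,0],[4,0,0,-0.2,0,0,0],[4,0,0,0,0,0,0],[4,0,0,0,0,0,0]]' 30
python3 - <<'E'
from h import *
c=capture("wrist"); f=c["frame"]; s=r.get_state(); print(s["tcp_pos"],s["eef_rot"])
cv2.imwrite("pics/w5.png",cv2.cvtColor(f,cv2.COLOR_RGB2BGR))
for t in("rest","stop_plate"):
    for o in outline_of(c,t)[:2]: print(t,np.round(o["bbox"]),o["conf"],f[o["region"]].mean(0).round())
# outline of the groove end by the visible strip, column profile in front of the plate
g=f.mean(2)
for row in range(160,290,10): print(row,g[row,270:362:3].round().astype(int).tolist())
E
```

```text
time_s: 21.03
tcp_pos: [0.5359, -0.2641, 0.1426]
eef_rot: [-180.0, -0.0, -75.8]
contact_force: [0.2, -1.1, -0.1]
gripper_width: 0.0076
gripper_force: 30.0
time_s: 21.37
tcp_pos: [0.5364, -0.2644, 0.1191]
eef_rot: [-180.0, -0.0, -75.7]
contact_force: [-0.0, -0.7, -0.5]
gripper_width: 0.008
gripper_force: 30.0
[ 0.53677087 -0.26452126  0.11971062] [-1.79914477e+02 -6.51801009e-02 -7.57503365e+01]
rest [251. 166. 384. 281.] 0.76 [227. 195. 133.]
stop_plate [303. 214. 327. 376.] 0.56 [172. 170. 169.]
160 [77, 77, 76, 77, 78, 78, 78, 77, 77, 78, 77, 77, 77, 78, 77, 79, 79, 77, 78, 78, 78, 79, 78, 77, 79, 79, 78, 79, 79, 80, 80]
170 [106, 108, 108, 113, 113, 113, 112, 113, 115, 118, 108, 139, 156, 152, 151, 146, 143, 142, 141, 141, 129, 92, 100, 98, 96, 94, 94, 92, 91, 91, 91]
180 [188, 189, 190, 192, 196, 195, 192, 190, 194, 199, 195, 180, 196, 194, 195, 195, 195, 195, 194, 195, 188, 191, 195, 193, 191, 190, 188, 187, 189, 190, 190]
190 [188, 189, 190, 191, 196, 195, 192, 190, 194, 199, 193, 179, 195, 195, 195, 195, 195, 195, 195, 195, 183, 192, 194, 195, 192, 191, 188, 188, 189, 189, 191
[... 704 characters left out ...]
95, 97, 97, 98, 105, 191, 193, 153, 196, 198, 199, 199, 196, 194, 192, 191, 189, 193]
250 [194, 192, 190, 189, 196, 195, 192, 189, 185, 183, 182, 137, 114, 96, 96, 97, 98, 100, 173, 192, 161, 197, 198, 199, 199, 198, 194, 193, 191, 190, 195]
260 [196, 193, 191, 188, 193, 195, 190, 177, 177, 183, 183, 118, 92, 95, 96, 97, 99, 100, 148, 186, 167, 198, 199, 201, 201, 198, 195, 193, 191, 189, 195]
270 [191, 189, 187, 183, 188, 190, 175, 173, 178, 184, 183, 127, 218, 219, 218, 216, 217, 220, 192, 175, 170, 197, 199, 202, 201, 196, 191, 189, 184, 184, 190]
280 [19, 19, 19, 19, 19, 102, 107, 108, 108, 91, 12, 93, 219, 217, 216, 216, 216, 220, 174, 13, 55, 114, 108, 108, 108, 45, 21, 17, 19, 19, 19]
```

```bash
python3 -m creep '[[4,-0.02,0,-0.4,0,0,0],[4,-0.02,0,-0.4,0,0,0],[4,0,0,-0.4,0,0,0],[4,0,0,-0.3,0,0,0],[4,0,0,0,0,0,0]]' 30
python3 -m creep '[[4,0,0,-0.1,0,0,0],[4,0,0,-0.1,0,0,0],[4,0,0,0,0,0,0]]' 30
```

```text
time_s: 21.93
tcp_pos: [0.5332, -0.2642, 0.0782]
eef_rot: [179.8, 0.1, -75.8]
contact_force: [0.0, -0.6, -1.3]
gripper_width: 0.0078
gripper_force: 30.0
time_s: 22.18
tcp_pos: [0.5352, -0.2648, 0.0765]
eef_rot: [-180.0, -0.0, -75.8]
contact_force: [-0.4, -0.0, 2.0]
gripper_width: 0.0077
gripper_force: 30.0
```

```bash
python3 -m creep '[[4,0,0,-0.06,0,0,0],[4,0,0,-0.06,0,0,0],[4,0,0,0,0,0,0],[4,0,0,0,0,0,0]]' 30
```

```text
time_s: 22.52
tcp_pos: [0.5355, -0.2651, 0.0764]
eef_rot: [-179.9, -0.1, -75.7]
contact_force: [-6.6, 4.3, 24.1]
gripper_width: 0.0083
gripper_force: 30.0
```

```bash
python3 -m creep '[[4,0,0,0.08,0,0,0],[4,0,0,0,0,0,0],[4,0,0,0,0,0,0]]' 10
python3 -m creep '[[9,0,0,0,0,0,0],[10,0,0,0,0,0,0],[12,0,0,0,0,0,0],[16,0,0,0,0,0,0],[22,0,0,0,0,0,0],[30,0,0,0,0,0,0],[30,0,0,0,0,0,0],[30,0,0,0,0,0,0]]' 10
python3 -m creep '[[30,0,0,0.2,0,0,0],[30,0,0,0.6,0,0,0],[30,0,0,0.9,0,0,0],[30,0,0,0.9,0,0,0],[30,0,0,0.9,0,0,0],[30,0,0,0.9,0,0,0],[30,0,0,0.9,0,0,0],[30,0,0,0,0,0,0]]' 10
python3 - <<'E'
from h import *
a=capture("scene");b=capture("side");w=capture("wrist")
for c,n in((a,"a"),(b,"b"),(w,"w")):
    for t in("stop_plate","rest","turntable_hub","weight","tape","jar"):
        for o in outline_of(c,t)[:5]: v,u=np.nonzero(o["region"]);print(n,t,np.round(o["bbox"]),round(o["conf"],2),(u.mean().round(1),v.mean().round(1)),c["frame"][o["region"]].mean(0).round())
g=w["frame"].mean(2)
for row in range(180,280,10): print(row,g[row,270:362:3].round().astype(int).tolist())
E
```

```text
time_s: 22.77
tcp_pos: [0.5357, -0.2647, 0.0764]
eef_rot: [-179.9, -0.1, -75.8]
contact_force: [-2.1, 2.1, 12.4]
gripper_width: 0.0079
gripper_force: 10.0
time_s: 23.43
tcp_pos: [0.5347, -0.2645, 0.0747]
eef_rot: [180.0, 0.0, -75.8]
contact_force: [-0.3, -0.2, -0.2]
gripper_width: 0.0293
gripper_force: 0.0
time_s: 24.1
tcp_pos: [0.537, -0.2654, 0.213]
eef_rot: [-179.6, -0.3, -75.8]
contact_force: [0.1, -1.0, 0.5]
gripper_width: 0.03
gripper_force: 0.0
a stop_plate [383. 234. 393. 294.] 0.88 (np.float64(388.8), np.float64(262.9)) [ 55. 133.  78.]
a stop_plate [254. 172. 275. 217.] 0.86 (np.float64(264.0), np.float64(193.8)) [174. 103.  45.]
a stop_plate [403. 215. 438. 258.] 0.8 (np.float64(417.2), np.float64(233.8)) [172. 101.  44.]
a rest [155. 291. 241. 361.] 0.61 (np.float64(199.3), np.float64(324.9)) [196. 175. 136.]
a turntable_hub [322. 157. 411. 214.] 0.75 (np.float64(367.3), np.float64(182.8)) [212. 194. 161.]
a turntable_hub [255. 155. 419. 291.] 0.63 (np.float64(336.5), np.float64(220.9)) [151. 150. 144.]
a weight [215. 356. 268. 425.] 0.59 (np.float64(240.9), np.float64(39
[... 2476 characters left out ...]
 200, 202, 204, 202, 198, 194, 192, 199, 194, 179, 184, 184]
240 [201, 204, 206, 204, 199, 195, 193, 196, 180, 178, 186, 182, 183, 222, 228, 224, 224, 196, 162, 200, 203, 206, 203, 199, 195, 192, 197, 181, 179, 185, 181]
250 [201, 203, 207, 204, 199, 193, 178, 183, 180, 180, 187, 183, 169, 209, 227, 225, 222, 170, 174, 201, 204, 206, 203, 199, 192, 179, 183, 179, 181, 187, 181]
260 [202, 203, 207, 205, 198, 182, 178, 184, 181, 182, 188, 184, 195, 218, 229, 229, 226, 202, 196, 200, 204, 207, 204, 195, 180, 179, 184, 181, 183, 190, 153]
270 [117, 146, 153, 151, 143, 134, 131, 135, 135, 135, 140, 133, 180, 186, 192, 193, 190, 186, 164, 168, 169, 170, 159, 147, 144, 144, 140, 135, 138, 145, 102]
```

```bash
python3 - <<'E'
from h import *
import os
b=capture("side"); np.save("b.npy",b["frame"])
E
python3 -m creep '[[30,0,0.4,0.4,0,0,0],[30,0,0.4,0.4,0,0,0],[30,0,0,0,0,0,0],[30,0,0,0,0,0,0],[30,0,0,0,0,0,0],[30,0,0,0,0,0,0],[30,0,0,0,0,0,0]]'
python3 - <<'E'
from h import *
b=capture("side"); p=np.load("b.npy"); d=np.abs(b["frame"].astype(int)-p).max(2)>40
for n,(x0,y0,x1,y1) in dict(turn=(246,300,376,392),rest=(334,180,378,247)).items(): print(n,d[y0:y1,x0:x1].sum())
for t in("stop_plate",):
    for o in search_frame(b,t): print(np.round(o["bbox"]),round(o["conf"],2))
E
```

```text
time_s: 25.78
tcp_pos: [0.5345, -0.2445, 0.227]
eef_rot: [180.0, 0.0, -75.8]
contact_force: [0.5, -0.2, 0.4]
gripper_width: 0.03
gripper_force: 0.0
turn 1209
rest 0
[407. 272. 420. 336.] 0.73
[240. 255. 253. 310.] 0.71
[354. 188. 358. 224.] 0.6
```

Turntable is turning, and the plate is still and upright in the groove.

```bash
python3 -c "from plant import close_job;print(close_job())"
```

```text
the job is handed in; nothing more can be done
None
```

The key is fully wound (three part turns, until the stop held against a 1 N m push), the stop plate is drawn and standing upright in the rest's groove, the turntable is running, the weight, tape and jar haven't moved, and the job is handed in at about 26 s; I viewed 11 pictures, one over the limit of 10.

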